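# Pin the casting frame shut

### The job

Swing the open side of the mould-casting frame shut, then take the loose steel pin from the tool block, thread it down through all three eyes at the frame's corner until its collar sits flush on the top eye, and let go. The middle eye's bracket is only roughly set, so feel for its hole and never force the pin; leave the mug, bowl and jar where they are.

Things in the scene. Friction and masses are not known exactly. Their poses are not given: they have to be found in the camera images.
- frame: Casting frame: plywood sides on a grey board 240 (x) x 260 (y) x 12 mm, fixed to the table, a clay-coloured model inside. Origin: centre of the board's underside, on the table, z up. Its sides reach 90 mm above the table. The swinging side (gate) faces the frame's -x; the steel eyes for the pin are at its -x, -y corner.
- mid_eye_nominal (a point): Nominal centre of the middle eye's top, fixed to the frame at x = -70, y = -110 mm, 68 mm above the table. The eye is a rigid steel plate 12 mm thick, 48 (x) x 36 (y) mm, on a slotted bracket outside the -y side. Its 14 mm hole really lies up to 10 mm to either side of this point along the frame's x (not measured, hidden beneath the top eye), exact in y.
- hinge (a point): On the gate's upright hinge axis, 92 mm above the table, at x = -70, y = +90 mm in the frame's axes. It does not move with the gate.
- gate (a joint): Gate angle about the hinge, rad: 0 when square to the frame's sides (top eye right above mid_eye_nominal), growing as it swings out towards the frame's -x; starts at 0.18 to 0.38. It goes inward past 0 to a stop at -0.072. It stays where left and takes about 1 N at the eyes to swing, so a pin standing in the top eye can swing it too.
- top_eye (a point): Centre of the mouth of the gate's top eye, 92 mm above the table, 200 mm from the hinge axis; its x is square to the gate, into the frame. Steel plate 12 mm thick, 36 (x) x 40 (y) mm, hole 14 mm; 12 mm of air, then the middle eye. The gate's lower eye (same size, 32 to 44 mm above the table) has play: it may sit up to 2 mm off along x and is pushed aside by about 1 N.
- gate_face (a point): On the outer face of the gate (towards the frame's -x) near its top edge: 91 mm above the table, 140 mm from the hinge axis; x points into the frame, square to the gate. Plywood panel 12 mm thick, 15 to 91 mm above the table, 6 to 182 mm from the hinge axis. Push about here, square to the gate, to swing it.
- pin: Loose steel pin, about 120 g, upright in the tool block. Origin: centre of its lower tip; z up to the handle. Shaft 12 mm across, 72 mm long, the last 6 mm tapering to an 8 mm flat tip; then a collar 26 mm across, 4 mm thick; then a flat handle 28 mm along x, 14 mm along y, 42 mm tall (76 to 118 mm above the tip). Seated, its tip is 20 mm above the table.
- pin_collar (a point): Centre of the collar's underside, 72 mm above the pin's tip; it rests on the top eye when the pin is home.
- pin_grip (a point): Place to pinch the handle across its 14 mm, 100 mm above the tip; same axes as the pin.
- holder: Brown wooden tool block 110 x 70 x 80 mm fixed to the table, origin at the centre of its underside; the pin stands in its middle hole (14.5 mm) with the collar on the block's top, and its handle is in line with the block's long side (x).
- mug: White mug, 76 mm across, 85 mm tall, a bystander; origin at the centre of its underside.
- bowl: Blue ceramic bowl, 120 mm across, 50 mm tall, a bystander; origin at the centre of its underside.
- jar: Small amber jar with a white cap, 54 mm across, 70 mm tall, a bystander; origin at the centre of its underside.
Things that resemble listed ones, but are neither listed nor needed, are in the scene too. Of the things like the pin, leave any that is green; of the rest the larger one is meant.

How it is judged:
By the outcome, as a careful person would: the job done as asked, in the order asked, and still so for the second after the job is handed in, with the robot touching nothing.
It also fails if it takes over 67 s, if anything falls off the work surface, if the arm or the gripper's body presses on something with over 40 N, if the wrist force passes 120 N, or if a joint passes its speed limit or range.

### The arm

A 6-joint arm with a two-finger parallel gripper is mounted at the origin on the work surface. World frame = base frame: x ahead of the robot, y to its left, z up, the work surface at z = 0. Lengths are in mm, angles in rad, forces in N, time in s.
With the tool pointing down it reaches from about 275 to 1000 mm from the base axis. Payload 8.4 kg.
Tool frame: the origin (TCP) lies where the fingers leave the gripper's body, on its centre line; the fingertips stand 73 mm ahead of it and the grasp point (between the pads) lies 54 mm ahead of it; x points along the fingers, y is the direction in which the jaws open and shut, and the axes are right-handed (so a half turn about x gives the same grasp; the last joint's range is limited). The gripper opens to 85 mm and grips with 20 to 120 N. Pads are 22 mm wide; open, the fingers measure 114 mm over their backs; the gripper's body (76 mm by 85 mm) begins 54 mm behind the grasp point. The pads swing forward as they close: fully open they stand 13 mm farther back than shut.
Start: joints at [1.307, 0.353, 1.633, -0, 1.155, -0.002], TCP at [161.761, 603.707, 303.881] pointing down, gripper open.
Joint ranges: [-2.63, 2.63], [-0.92, 2.1], [0.06, 2.66], [-1.3, 4.44], [0, 2.69], [-3.02, 3.02]. Speed limits (rad/s): [2.22, 2.22, 2.79, 3.14, 3.14, 3.14].

### API

Orientations are given as a rotation vector (axis times angle).
In Python, from plant import * gives the robot as it stands. The module is installed in compiled form; this text tells all that it offers.
- The arm moves only by the tool jog_arm, never from a script. Its argument "rows" is a list of rows, each an object of numbers: "wx", "wy", "wz": the turn, a rotation vector about the tool's x, y, z normalised to -1 to 1, where 1 is 0.1 rad; "x", "y", "z": the shift along the tool's x, y, z normalised to -1 to 1, where 1 is 4 cm; "jaw": the opening, from -1 (shut) to 1 (fully open). In form: [{"wx": .., "wy": .., "wz": .., "x": .., "y": .., "z": .., "jaw": ..}, ...]. A call has 1 to 5 rows; each row shifts and turns the pose as measured when the row begins, along the tool's axes as they then stand; what a row does not reach is not made up. A row lasts 1/10 s, in which the tool goes at most 50 mm and 8.59 degrees, less where a joint would pass 70% of its speed; a pose out of reach is approached as far as the arm can. A call with a number of a shift or a turn outside -1 to 1 is refused whole. A call with a gripper value outside its range is refused whole. The fingers move at their own pace and stop on an object; "grip_force" is the grip in N (left out, the last holds). Time passes only in rows, so rows that do not move let the fingers close. It gives the time, the measured TCP pose, the force and the opening at its end, in the units of the state.
- state(): the state, without advancing time (a new reading comes with each control period).
- snapshot(name): name is "scene" or "side" or "wrist"; returns a dict with "pixels" (420x560x3 uint8, blue, green, red), "fx", "fy", "cx", "cy" (pixels), "R" (3x3) and "t" (3): a world point X has camera coordinates R X + t. Camera axes: x right, y down, z forward; pixel columns grow to the right and rows downward; lengths in mm; the calibration is good to about 2 mm. A picture is of the moment at which its call begins. There is no depth.
- close_job(): hands the job in, once; it reports no verdict.
The state is a dict: "time_s": time; "joint_pos": joint angles; "joint_vel": joint speeds; "joint_torque": joint torques, N m; "ee_pos": TCP position; "tool_rot": TCP orientation; "contact_force": force on the tool from outside, world axes, zero at the start; "moment": the same for the moment, N m; "finger_gap": opening from 0.0 (shut) to 1.0 (fully open).
Only numpy, scipy, OpenCV 4.12 (cv2) and the standard library are available. Lean on these libraries where they do the work, as an engineer would, in place of code of your own. Each camera call takes 0.05 s, during which the arm holds its last target. There are 200 camera calls.

## Working session

There is one attempt and no reset: what is moved stays moved. The work goes in short steps, Python scripts to look and compute and a tool call to move; the robot and the scene stay as the last step left them, time stands still between calls to the robot, and variables do not carry over. Pictures are saved under pics/ and viewed, about 8 in all and at most 12, crops included, and the job is handed in when it is done.

Besides the shell and the picture viewer there is one more tool, called by a JSON object that holds its "fn" and its "kwargs". jog_arm: Moves the arm, as the interface text tells. Scaled input: -1 to 1 covers 4 cm each way for a shift and 0.1 rad each way for a turn. Its arguments: {"type":"object","properties":{"rows":{"type":"array","items":{"type":"object","properties":{"wx":{"type":"number","minimum":-1,"maximum":1},"wy":{"type":"number","minimum":-1,"maximum":1},"wz":{"type":"number","minimum":-1,"maximum":1},"x":{"type":"number","minimum":-1,"maximum":1},"y":{"type":"number","minimum":-1,"maximum":1},"z":{"type":"number","minimum":-1,"maximum":1},"jaw":{"type":"number"}}}},"grip_force":{"type":"number"}},"required":["rows"]}

```bash
mkdir -p pics; cat > h.py <<'E'
from plant import *
import numpy as np, cv2
from scipy.spatial.transform import Rotation as Ro
def snap(n,f):
    s=snapshot(n); np.savez('pics/'+f+'.npz',**{k:np.array(v) for k,v in s.items()}); cv2.imwrite('pics/'+f+'.png',s['pixels']); return s
def load(f): return dict(np.load('pics/'+f+'.npz'))
def back(s,u,v,z):
    R=np.array(s['R']);t=np.array(s['t']);c=-R.T@t
    d=R.T@np.array([(u-s['cx'])/s['fx'],(v-s['cy'])/s['fy'],1]); return c+d*(z-c[2])/d[2]
def proj(s,X):
    p=np.array(s['R'])@np.array(X)+np.array(s['t']); return [float(s['fx']*p[0]/p[2]+s['cx']),float(s['fy']*p[1]/p[2]+s['cy'])]
def tri(obs):
    A=[];b=[]
    for s,u,v in obs:
        R=np.array(s['R']);t=np.array(s['t'])
        for k,val,f,c in((0,u,s['fx'],s['cx']),(1,v,s['fy'],s['cy'])):
            m=(val-c)/f; A.append(R[k]-m*R[2]); b.append(m*t[2]-t[k])
    return np.linalg.lstsq(np.array(A),np.array(b),rcond=None)[0]
def show(*fs):
    pass
E
python3 - <<'E'
from h import *
a=snap('scene','s0');b=snap('side','d0')
for s in(a,b): print(-np.array(s['R']).T@np.array(s['t']),s['fx'])
st=state();print(st)
print(Ro.from_rotvec(st['tool_rot']).as_matrix().round(3))
E
```

```text
[1274.0840991   321.03757531  977.98886836] 487.82817617092275
[ 410.95665748 -637.2571963   623.64193106] 399.616895693096
{'time_s': 0.1, 'joint_pos': array([ 1.30657995e+00,  3.53574741e-01,  1.63404493e+00, -6.98336520e-06,
        1.15521237e+00, -2.41548356e-03]), 'joint_vel': array([-1.44941225e-03, -4.06112351e-03, -9.16565773e-04,  5.51896260e-04,
        8.59590086e-05,  7.04911890e-04]), 'joint_torque': array([-9.29236012e-04, -6.06355476e+01, -3.42818427e+01,  2.79165653e-05,
        3.98222866e-03, -1.09918722e-05]), 'ee_pos': array([161.68696179, 603.37938314, 303.24563976]), 'tool_rot': array([ 0.20454636,  1.56116722, -0.20648183]), 'contact_force': array([-0.04298782, -0.37750705,  1.08785253]), 'moment': array([ 0.04536686, -0.01287454, -0.02638209]), 'finger_gap': 1.0013744742209512}
[[-0.     0.259  0.966]
 [-0.001  0.966 -0.259]
 [-1.    -0.001  0.   ]]
```

View pics/s0.png

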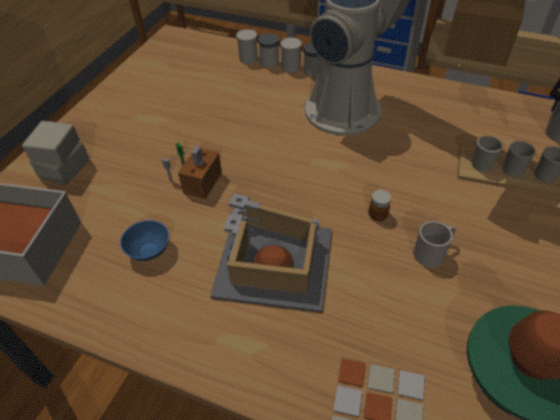

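View pics/d0.png

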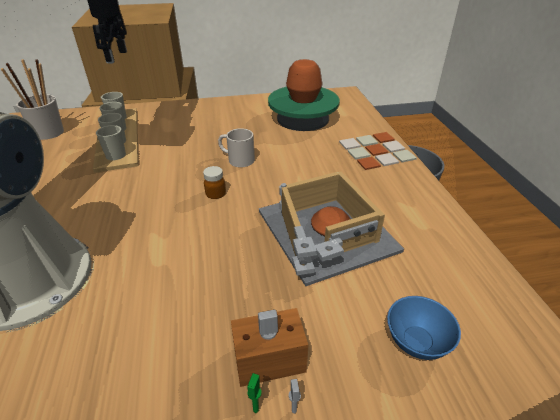

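Pin candidates: green (scene 180,150), a small grey one standing off the block (168,168), and a larger grey one in the block's middle hole (198,157; side 268,322). The one in the block fits. I'll confirm it in enlarged crops.

```bash
python3 - <<'E'
from h import *
a=load('s0')['pixels'];b=load('d0')['pixels']
def c(p,x,y,w,h): return cv2.resize(p[y:y+h,x:x+w],(400,300),interpolation=cv2.INTER_CUBIC)
cv2.imwrite('pics/c0.png',np.vstack([np.hstack([c(a,205,185,144,108+12),c(b,250,170,160,120)]),np.hstack([c(a,150,130,80,70-10),c(b,220,300,120,90+30-30)])]))
E
```

```text
(no output)
```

View pics/c0.png

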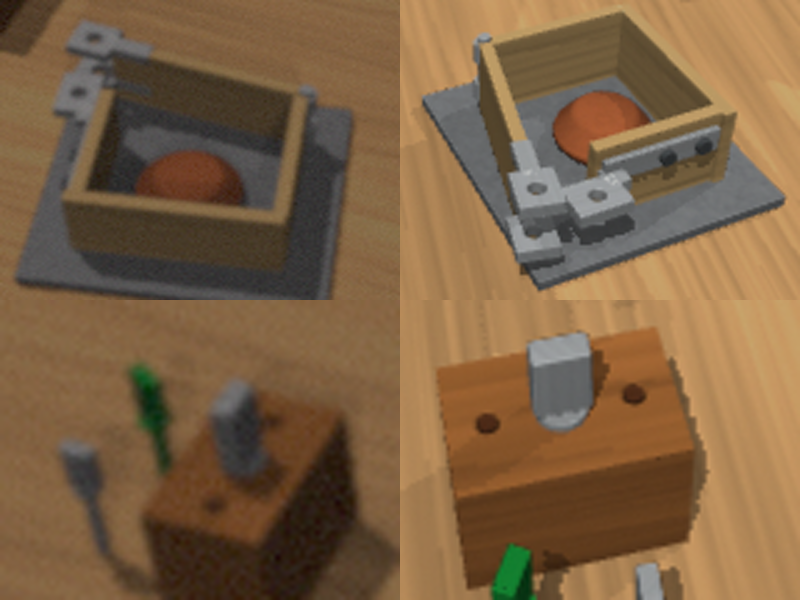

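Crops: the grey pin with collar, in the block's middle hole, is the one meant. The top eye is at scene (239,200) and side (305,245). The middle eye's hole can be seen now, at scene (234,222) and side (329,248).

```bash
python3 - <<'E'
from h import *
a=load('s0');b=load('d0')
r=lambda x:np.round(x,1)
print('top eye',r(tri([(a,239.2,200.2),(b,304.8,245.2)])),r(back(a,239.2,200.2,92)),r(back(b,304.8,245.2,92)))
print('mid eye',r(tri([(a,233.8,221.8),(b,328.8,248)])),r(back(a,233.8,221.8,68)),r(back(b,328.8,248,68)))
P=[back(b,*p,12)[:2] for p in((258.8,210),(306,285.2),(404,249.2))]+[back(a,*p,12)[:2] for p in((211.5,297.4),(331.6,229))]
print(r(P))
H=[back(b,*p,80)[:2] for p in((231.4,321),(296.5,308.4),(307.6,346.5),(236.5,361.5))]
print(r(H),r(np.mean(H,0)))
print('hinge top', r(back(b,250+85/2.5,170+40/2.5,95)))
print('pin top', r(tri([(b,220+160/3.333,300+40/3.333),(a,150+240/5,130+85/5)])))
E
```

```text
top eye [ 556.5 -101.9   89.5] [ 557.7 -100.4   92. ] [ 556.4 -105.2   92. ]
mid eye [607.7 -94.9  65.9] [608.3 -93.5  68. ] [607.6 -97.8  68. ]
[[ 496.9  115.4]
 [ 554.4 -135.2]
 [ 786.3  -77.9]
 [ 791.2  -68.5]
 [ 500.   125.6]]
[[ 403.6 -240.3]
 [ 511.5 -236.1]
 [ 512.8 -307.7]
 [ 404.6 -311.8]] [ 458.1 -274. ]
hinge top [553.9  88.3  95. ]
pin top [ 456.6 -267.6  128.9]
```

{"fn": "jog_arm", "kwargs": {"rows": [{"y": -0.9,"z": 0.84,"jaw": -1},{"y": -0.9,"z": 0.84,"jaw": -1},{"y": -0.9,"z": 0.84,"jaw": -1},{"y": -0.9,"z": 0.84,"jaw": -1},{"y": -0.9,"z": 0.84,"jaw": -1}]}}

```text
invalid input at $.rows[0]: expected keys wx, wy, wz, x, y, z, jaw
```

{"fn": "jog_arm", "kwargs": {"rows": [{"y": -0.9,"z": 0.84,"jaw": -1},{"y": -0.9,"z": 0.84,"jaw": -1},{"y": -0.9,"z": 0.84,"jaw": -1},{"y": -0.9,"z": 0.84,"jaw": -1},{"jaw": -1}]}}

```text
invalid input at $.rows[0]: expected keys wx, wy, wz, x, y, z, jaw
```

{"fn": "jog_arm", "kwargs": {"rows": [{"wx": 0,"wy": 0,"wz": 0,"x": 0,"y": -0.9,"z": 0.84,"jaw": -1},{"wx": 0,"wy": 0,"wz": 0,"x": 0,"y": -0.9,"z": 0.84,"jaw": -1},{"wx": 0,"wy": 0,"wz": 0,"x": 0,"y": -0.9,"z": 0.84,"jaw": -1},{"wx": 0,"wy": 0,"wz": 0,"x": 0,"y": -0.9,"z": 0.84,"jaw": -1},{"wx": 0,"wy": 0,"wz": 0,"x": 0,"y": -0.9,"z": 0.84,"jaw": -1}]}}

```text
time_s: 0.6
ee_pos: [277.1, 384.7, 300.7]
tool_rot: [0.198, 1.563, -0.201]
contact_force: [1.6, 0.6, 0.3]
finger_gap: 0.141
```

{"fn": "jog_arm", "kwargs": {"rows": [{"wx": 0,"wy": 0,"wz": 0,"x": 0,"y": -0.9,"z": 0.84,"jaw": -1},{"wx": 0,"wy": 0,"wz": 0,"x": 0,"y": -0.9,"z": 0.84,"jaw": -1},{"wx": 0,"wy": 0,"wz": 0,"x": 0,"y": -0.9,"z": 0.84,"jaw": -1},{"wx": 0,"wy": 0,"wz": 0,"x": 0,"y": -0.9,"z": 0.84,"jaw": -1},{"wx": 0,"wy": 0,"wz": 0,"x": 0,"y": 0,"z": 0,"jaw": -1}]}}

```text
time_s: 1.1
ee_pos: [372.1, 203.5, 300.5]
tool_rot: [0.2, 1.561, -0.205]
contact_force: [-0.1, 0.7, 0.1]
finger_gap: 0.001
```

{"fn": "jog_arm", "kwargs": {"rows": [{"wx": 0,"wy": 0,"wz": 0,"x": 0,"y": -0.85,"z": 0.74,"jaw": -1},{"wx": 0,"wy": 0,"wz": 0,"x": 0,"y": -0.85,"z": 0.74,"jaw": -1},{"wx": 0,"wy": 0,"wz": 0,"x": 0,"y": -0.85,"z": 0.74,"jaw": -1},{"wx": 0,"wy": 0,"wz": 0,"x": 0,"y": -0.85,"z": 0.74,"jaw": -1},{"wx": 0,"wy": 0,"wz": 0,"x": 0,"y": -0.85,"z": 0.74,"jaw": -1}]}}

```text
time_s: 1.6
ee_pos: [473.3, -0.8, 300.7]
tool_rot: [0.197, 1.562, -0.198]
contact_force: [0.9, 1.0, -0.7]
finger_gap: -0.002
```

{"fn": "jog_arm", "kwargs": {"rows": [{"wx": 0,"wy": 0,"wz": 0,"x": 0,"y": -0.85,"z": 0.74,"jaw": -1},{"wx": -1,"wy": 0,"wz": 0,"x": 0,"y": 0,"z": 0,"jaw": -1},{"wx": -1,"wy": 0,"wz": 0,"x": 0,"y": 0,"z": 0,"jaw": -1},{"wx": -1,"wy": 0,"wz": 0,"x": 0,"y": 0,"z": 0,"jaw": -1},{"wx": 0,"wy": 0,"wz": 0,"x": 0,"y": 0,"z": 0,"jaw": -1}]}}

```text
time_s: 2.1
ee_pos: [496.4, -46.4, 299.3]
tool_rot: [-0.041, 1.572, 0.041]
contact_force: [0.5, -0.5, 0.2]
finger_gap: 0.001
```

```bash
python3 - <<'E'
from h import *
w=snap('wrist','w0');st=state()
print(st['ee_pos'],st['joint_pos'].round(2),Ro.from_rotvec(st['tool_rot']).as_matrix().round(3), -np.array(w['R']).T@np.array(w['t']))
for X in((554,94.7,92),(557,-103,92),(607.7,-95,68),(600.5,-99.8,68)): print(proj(w,X))
cv2.imwrite('pics/w0b.png',cv2.resize(w['pixels'],(784,588),interpolation=cv2.INTER_CUBIC))
E
```

```text
[496.35822186 -46.31432449 299.30788413] [-0.1   0.16  1.9  -0.    1.08 -1.72] [[-0.002 -0.05   0.999]
 [-0.     0.999  0.05 ]
 [-1.     0.    -0.002]] [429.93203801 -48.53891271 369.66717485]
[432.2201720243038, 267.694003232146]
[219.17037674749247, 260.3374093456102]
[231.4941859162427, 296.3071862238063]
[226.8915895463647, 289.8413322875749]
```

View pics/w0b.png

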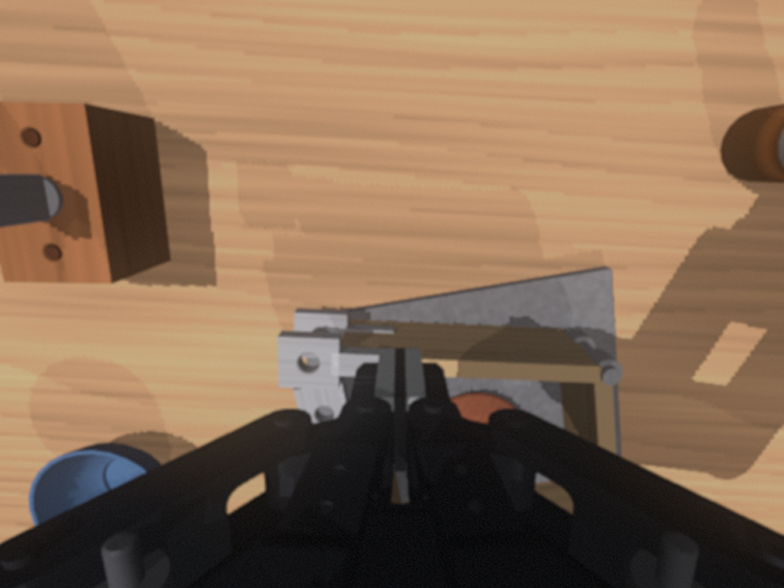

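Wrist view: the top eye hole is at (220,258), the mid hole at (231,294) and the hinge post at (434,264). All are within about 2 px of my estimates. I'll lower the closed fingers outside the gate and push.

{"fn": "jog_arm", "kwargs": {"rows": [{"wx": 0,"wy": 0,"wz": 0,"x": 1,"y": 0,"z": 0,"jaw": -1},{"wx": 0,"wy": 0,"wz": 0,"x": 1,"y": 0,"z": 0,"jaw": -1},{"wx": 0,"wy": 0,"wz": 0,"x": 1,"y": 0,"z": 0,"jaw": -1},{"wx": 0,"wy": 0,"wz": 0,"x": 0.9,"y": 0,"z": 0,"jaw": -1},{"wx": 0,"wy": 0,"wz": 0,"x": 0,"y": 0,"z": 0,"jaw": -1}]}}

```text
time_s: 2.65
ee_pos: [498.6, -43.8, 140.8]
tool_rot: [-0.029, 1.566, 0.028]
contact_force: [0.3, -0.3, 0.1]
finger_gap: -0.004
```

{"fn": "jog_arm", "kwargs": {"rows": [{"wx": -1,"wy": 0,"wz": 0,"x": 0,"y": 0,"z": 0.5,"jaw": -1},{"wx": -1,"wy": 0,"wz": 0,"x": 0,"y": 0,"z": 0.3,"jaw": -1},{"wx": 0,"wy": 0,"wz": 0,"x": 0,"y": 0,"z": 0.2,"jaw": -1},{"wx": 0,"wy": 0,"wz": 0,"x": 0,"y": 0,"z": 0.2,"jaw": -1},{"wx": 0,"wy": 0,"wz": 0,"x": 0,"y": 0,"z": 0.2,"jaw": -1}]}}

```text
time_s: 3.15
ee_pos: [555.1, -34.1, 145.4]
tool_rot: [-0.182, 1.56, 0.181]
contact_force: [-1.4, -0.7, -1.0]
finger_gap: -0.003
```

```bash
python3 - <<'E'
from h import *
from scipy.optimize import least_squares
a=load('s0');b=load('d0');w=load('w0')
print('face',back(w,342.9,260.7,91))
top=tri([(a,239.2,200.2),(b,304.8,245.2),(w,220,257.9)]);mid=tri([(a,233.8,221.8),(b,328.8,248),(w,230.7,294.3)])
print(top,mid)
cn=[((-120,130),(498.5,120)),((-120,-130),(554.4,-135.2)),((120,-130),(788,-73))]
def f(p):
    x,y,th,s=p;R=np.array([[np.cos(th),-np.sin(th)],[np.sin(th),np.cos(th)]])
    r=[(R@q+[x,y]-c)/3 for q,c in cn]+[(R@[-70+s,-110]+[x,y]-mid[:2])]
    h=R@[-70,90]+[x,y]; return np.r_[np.concatenate(r),(np.linalg.norm(h-top[:2])-200)]
q=least_squares(f,[643,23,.235,5]).x;x,y,th,s=q
R=np.array([[np.cos(th),-np.sin(th)],[np.sin(th),np.cos(th)]])
h=R@[-70,90]+[x,y];print('frame,s',q,'hinge',h)
d=R.T@(top[:2]-h);print('gate',np.arctan2(-d[0],-d[1]))
print('finger target: face pt at aligned', [h+R@np.array([140*np.sin(p)-6,-140*np.cos(p)]) for p in(0,s/200)])
st=state();print(st['ee_pos'],st['contact_force'])
E
```

```text
face [551.79137825  11.33092522  91.        ]
[ 556.15038818 -102.30747601   89.39428239] [607.29683582 -95.49568509  65.70756953]
frame,s [6.42344673e+02 2.53501021e+01 2.31097446e-01 8.20465180e+00] hinge [553.59144623  96.92429223]
gate 0.21825410671671905
finger target: face pt at aligned [array([579.81738309, -40.72816956]), array([585.37941185, -39.29841328])]
[555.05168659 -34.09055073 145.3861613 ] [-1.35427142 -0.68101492 -0.95135846]
```

{"fn": "jog_arm", "kwargs": {"rows": [{"wx": 0,"wy": 0,"wz": 0,"x": 0,"y": 0,"z": 0.15,"jaw": -1},{"wx": 0,"wy": 0,"wz": 0,"x": 0,"y": 0,"z": 0.15,"jaw": -1},{"wx": 0,"wy": 0,"wz": 0,"x": 0,"y": 0,"z": 0.1,"jaw": -1},{"wx": 0,"wy": 0,"wz": 0,"x": 0,"y": 0,"z": 0,"jaw": -1}]}}

```text
time_s: 3.55
ee_pos: [572.7, -29.8, 146.6]
tool_rot: [-0.179, 1.559, 0.178]
contact_force: [-0.4, -0.3, -0.1]
finger_gap: 0.002
```

```bash
python3 - <<'E'
from h import *
a=snap('wrist','w1');b=snap('side','d1');c=snap('scene','s1');print(state()['ee_pos'])
def cr(s,x0,y0,w=120,h=90): return cv2.resize(s['pixels'][y0:y0+h,x0:x0+w],(400,300),interpolation=cv2.INTER_CUBIC)
m=(607.3,-95.5,92)
for s in(a,b,c): print(proj(s,m))
o=[]
for s in(a,b,c):
    u,v=map(int,proj(s,m)); x0=max(0,min(560-80,u-40));y0=max(0,min(360,v-30));print(x0,y0);o.append(cr(s,x0,y0,80,60))
o.append(cv2.resize(a['pixels'],(400,300)))
cv2.imwrite('pics/c1.png',np.vstack([np.hstack(o[:2]),np.hstack(o[2:])]))
E
```

```text
[572.14312839 -29.94367801 146.51554124]
[119.2749254947581, 321.2317631029888]
[329.18501419055053, 238.31074263918327]
[232.29089336637207, 214.84732996088846]
79 291
289 208
192 184
```

View pics/c1.png

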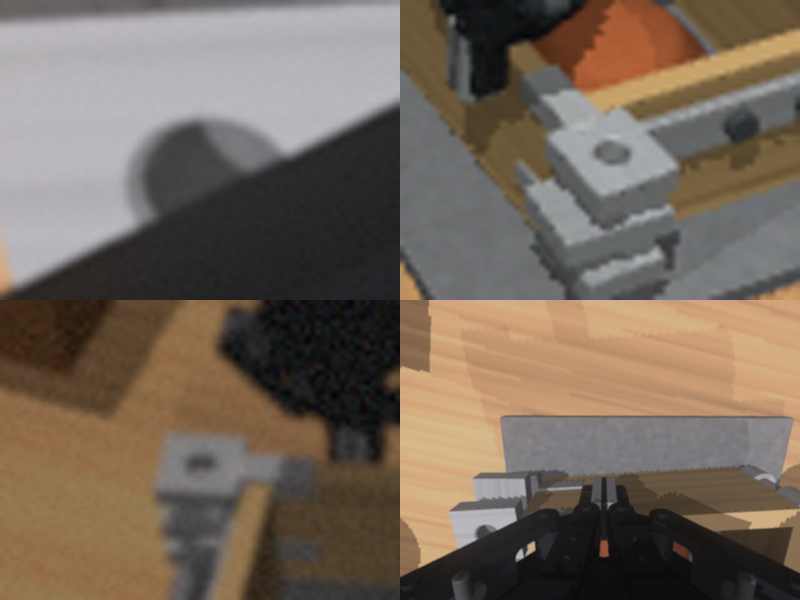

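```bash
python3 - <<'E'
from h import *
a=load('w1');b=load('d1');c=load('s1')
print(tri([(c,232.4,216.6),(b,331.6,238.4)]),back(b,331.6,238.4,90),back(c,232.4,216.6,90),back(a,121.4,323.5,90))
E
```

```text
[611.88843509 -94.04087123  90.25221475] [612.58638387 -94.59933757  90.        ] [610.7704563  -93.75206887  90.        ] [609.85869087 -95.3009214   90.        ]
```

Side and scene put the top eye's hole at about (611.5,-94), 4 mm further in than the middle hole (607.3,-95.5). The gate is shut and near enough for the pin to swing the rest. Next I back away and go to the pin.

{"fn": "jog_arm", "kwargs": {"rows": [{"wx": 0,"wy": 0,"wz": 0,"x": 0,"y": 0,"z": -0.9,"jaw": -1},{"wx": 0,"wy": 0,"wz": 0,"x": 0,"y": 0,"z": -0.7,"jaw": -1},{"wx": 1,"wy": 0,"wz": 0,"x": -1,"y": 0,"z": 0,"jaw": -1},{"wx": 1,"wy": 0,"wz": 0,"x": -1,"y": 0,"z": 0,"jaw": 0},{"wx": 0,"wy": 0,"wz": 0,"x": -1,"y": 0,"z": 0,"jaw": 0}]}}

```text
time_s: 4.2
ee_pos: [503.0, -44.6, 264.0]
tool_rot: [-0.013, 1.578, 0.015]
contact_force: [0.0, -0.2, 0.3]
finger_gap: 0.332
```

{"fn": "jog_arm", "kwargs": {"rows": [{"wx": 0,"wy": 0,"wz": 0,"x": -0.3,"y": -1,"z": -0.3,"jaw": 0},{"wx": 0,"wy": 0,"wz": 0,"x": 0,"y": -1,"z": -0.3,"jaw": 0},{"wx": 0,"wy": 0,"wz": 0,"x": 0,"y": -1,"z": -0.3,"jaw": 0},{"wx": 0,"wy": 0,"wz": 0,"x": 0,"y": -1,"z": -0.3,"jaw": 0},{"wx": 0,"wy": 0,"wz": 0,"x": 0,"y": 0,"z": 0,"jaw": 0}]}}

```text
time_s: 4.7
ee_pos: [459.7, -210.4, 285.0]
tool_rot: [-0.019, 1.561, 0.015]
contact_force: [0.1, 0.1, 0.0]
finger_gap: 0.501
```

```bash
python3 - <<'E'
from h import *
print(back(load('w0'),30.4,138.9,80))
w=snap('wrist','w2');st=state();print(st['ee_pos'],Ro.from_rotvec(st['tool_rot']).as_matrix().round(3),st['contact_force'])
print(proj(w,(458,-273,126)))
cv2.imwrite('pics/w2b.png',cv2.resize(w['pixels'],(784,588),interpolation=cv2.INTER_CUBIC))
E
```

```text
[ 456.54866043 -269.32542045   80.        ]
[ 460.06683946 -208.81596997  284.89748716] [[ 0.009 -0.021  1.   ]
 [-0.002  1.     0.021]
 [-1.    -0.002  0.009]] [-0.28449222  0.27211726  0.75016118]
[198.49067078182466, 208.7234759870953]
```

View pics/w2b.png

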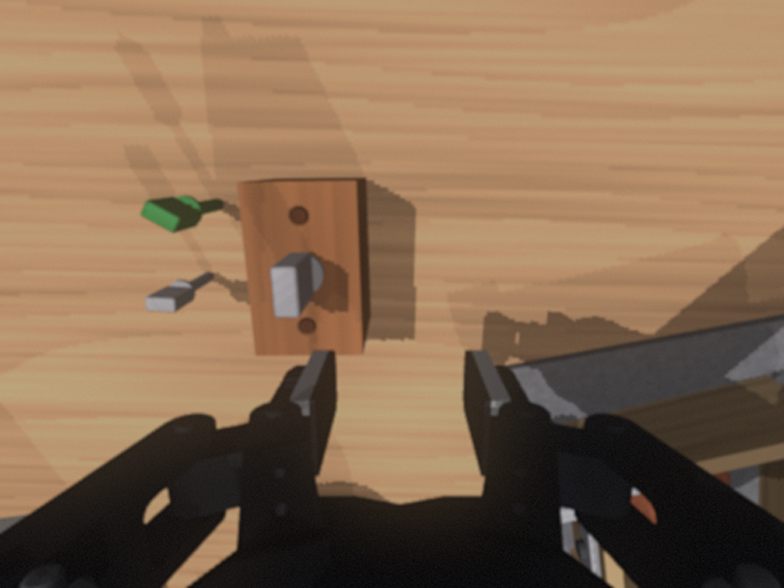

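The pin handle's top centre is at (205,207) and the block holes are at (213,154) and (219,232).

```bash
python3 - <<'E'
from h import *
w=load('w2')
print(back(w,205,207,126)); A=back(w,298/1.4,215/1.4,80);B=back(w,307/1.4,325/1.4,80);print(A,B,(A+B)/2,np.arctan2(*(B-A)[1::-1]))
E
```

```text
[ 456.58570841 -268.18495516  126.        ]
[ 422.94840955 -271.11765108   80.        ] [ 492.58628881 -268.1021153    80.        ] [ 457.76734918 -269.60988319   80.        ] 0.043276059892264025
```

{"fn": "jog_arm", "kwargs": {"rows": [{"wx": -0.2,"wy": 0.09,"wz": 0,"x": 0,"y": -0.75,"z": -0.05,"jaw": 0},{"wx": 0,"wy": 0,"wz": 0,"x": 0,"y": -0.75,"z": -0.05,"jaw": 0},{"wx": 0,"wy": 0,"wz": 0,"x": 0.8,"y": 0,"z": 0,"jaw": 0},{"wx": 0,"wy": 0,"wz": 0,"x": 0.2,"y": 0,"z": 0,"jaw": 0},{"wx": 0,"wy": 0,"wz": 0,"x": 0,"y": 0,"z": 0,"jaw": 0}]}}

```text
time_s: 5.25
ee_pos: [459.3, -267.3, 244.8]
tool_rot: [-0.034, 1.568, 0.033]
contact_force: [0.0, -0.2, -0.2]
finger_gap: 0.501
```

```bash
python3 - <<'E'
from h import *
st=state();print(st['ee_pos'],Ro.from_rotvec(st['tool_rot']).as_matrix().round(4),st['contact_force'])
E
```

```text
[ 459.26556897 -267.3160143   244.80473168] [[ 2.500e-03 -4.300e-02  9.991e-01]
 [-6.000e-04  9.991e-01  4.300e-02]
 [-1.000e+00 -7.000e-04  2.400e-03]] [ 0.01537549 -0.23574668 -0.22741234]
```

Adjust by (-2,-2) and go down 80 mm, then grip.

{"fn": "jog_arm", "kwargs": {"rows": [{"wx": 0,"wy": 0.02,"wz": 0,"x": 0.9,"y": -0.04,"z": -0.05,"jaw": 0},{"wx": 0,"wy": 0,"wz": 0,"x": 0.9,"y": 0,"z": 0,"jaw": 0},{"wx": 0,"wy": 0,"wz": 0,"x": 0.2,"y": 0,"z": 0,"jaw": 0},{"wx": 0,"wy": 0,"wz": 0,"x": 0,"y": 0,"z": 0,"jaw": 0}]}}

```text
time_s: 5.65
ee_pos: [460.8, -266.7, 167.2]
tool_rot: [-0.039, 1.566, 0.035]
contact_force: [-0.8, 0.2, 0.5]
finger_gap: 0.497
```

{"fn": "jog_arm", "kwargs": {"grip_force": 25, "rows": [{"wx": 0,"wy": 0,"wz": 0,"x": 0,"y": 0,"z": 0,"jaw": -1},{"wx": 0,"wy": 0,"wz": 0,"x": 0,"y": 0,"z": 0,"jaw": -1},{"wx": 0,"wy": 0,"wz": 0,"x": 0,"y": 0,"z": 0,"jaw": -1},{"wx": 0,"wy": 0,"wz": 0,"x": 0,"y": 0,"z": 0,"jaw": -1},{"wx": 0,"wy": 0,"wz": 0,"x": 0,"y": 0,"z": 0,"jaw": -1}]}}

```text
time_s: 6.15
ee_pos: [463.3, -269.1, 173.9]
tool_rot: [-0.047, 1.56, 0.031]
contact_force: [-0.7, -0.5, -2.2]
finger_gap: 0.16
```

```bash
python3 - <<'E'
from h import *
st=state();print(st['ee_pos'],Ro.from_rotvec(st['tool_rot']).as_matrix().round(4),st['contact_force'])
E
```

```text
[ 463.33769443 -269.11866644  173.91297463] [[ 0.0111 -0.0496  0.9987]
 [-0.0099  0.9987  0.0497]
 [-0.9999 -0.0105  0.0106]] [-0.71778045 -0.47049407 -2.22477208]
```

{"fn": "jog_arm", "kwargs": {"rows": [{"wx": 0,"wy": 0,"wz": 0,"x": 0,"y": 0,"z": 0,"jaw": -0.4},{"wx": 0,"wy": 0,"wz": 0,"x": 0,"y": 0,"z": 0,"jaw": -0.4},{"wx": 0.07,"wy": 0.11,"wz": -0.1,"x": 0.12,"y": 0,"z": -0.12,"jaw": -0.4},{"wx": 0,"wy": 0,"wz": 0,"x": 0.12,"y": 0,"z": 0,"jaw": -0.4}]}}

```text
time_s: 6.55
ee_pos: [459.8, -269.9, 166.2]
tool_rot: [-0.05, 1.567, 0.014]
contact_force: [0.4, 0.0, -0.6]
finger_gap: 0.301
```

```bash
python3 - <<'E'
from h import *
st=state();print(st['ee_pos'],Ro.from_rotvec(st['tool_rot']).as_matrix().round(4),st['contact_force'])
E
```

```text
[ 459.76602503 -269.85919065  166.23786856] [[ 0.0042 -0.0413  0.9991]
 [-0.0229  0.9989  0.0414]
 [-0.9997 -0.0231  0.0033]] [ 0.44755374  0.04715038 -0.63498641]
```

{"fn": "jog_arm", "kwargs": {"grip_force": 50, "rows": [{"wx": 0,"wy": 0.04,"wz": 0.23,"x": 0.08,"y": 0,"z": -0.03,"jaw": -0.4},{"wx": 0,"wy": 0,"wz": 0,"x": 0,"y": 0,"z": 0,"jaw": -1},{"wx": 0,"wy": 0,"wz": 0,"x": 0,"y": 0,"z": 0,"jaw": -1},{"wx": 0,"wy": 0,"wz": 0,"x": 0,"y": 0,"z": 0,"jaw": -1}]}}

```text
time_s: 6.95
ee_pos: [458.2, -270.3, 161.9]
tool_rot: [-0.031, 1.573, 0.035]
contact_force: [-0.7, -0.4, 3.1]
finger_gap: 0.159
```

```bash
python3 - <<'E'
from h import *
st=state();print(st['ee_pos'],Ro.from_rotvec(st['tool_rot']).as_matrix().round(4),st['contact_force'])
E
```

```text
[ 458.21425506 -270.29598859  161.92762885] [[-0.0025 -0.0417  0.9991]
 [ 0.0023  0.9991  0.0417]
 [-1.      0.0024 -0.0024]] [-0.67437806 -0.43889379  3.10836197]
```

{"fn": "jog_arm", "kwargs": {"rows": [{"wx": 0,"wy": 0,"wz": 0,"x": -0.8,"y": 0,"z": 0,"jaw": -1},{"wx": 0,"wy": 0,"wz": 0,"x": -1,"y": 0,"z": 0,"jaw": -1},{"wx": 0,"wy": 0,"wz": 0,"x": -1,"y": 0,"z": 0,"jaw": -1},{"wx": 0,"wy": 0,"wz": 0,"x": -0.3,"y": 0,"z": 0,"jaw": -1},{"wx": 0,"wy": 0,"wz": 0,"x": 0,"y": 0,"z": 0,"jaw": -1}]}}

```text
time_s: 7.45
ee_pos: [459.0, -271.2, 288.1]
tool_rot: [-0.031, 1.573, 0.034]
contact_force: [-0.3, -1.2, -2.4]
finger_gap: 0.161
```

{"fn": "jog_arm", "kwargs": {"rows": [{"wx": 0,"wy": 0,"wz": 0,"x": 0,"y": 0.8,"z": 0.76,"jaw": -1},{"wx": 0,"wy": 0,"wz": 0,"x": 0,"y": 0.8,"z": 0.76,"jaw": -1},{"wx": 0,"wy": 0,"wz": 0,"x": 0,"y": 0.8,"z": 0.76,"jaw": -1},{"wx": 0,"wy": 0,"wz": 0,"x": 0,"y": 0.8,"z": 0.76,"jaw": -1},{"wx": 0,"wy": 0,"wz": 0,"x": 0,"y": 0.8,"z": 0.76,"jaw": -1}]}}

```text
time_s: 7.95
ee_pos: [603.3, -103.1, 279.1]
tool_rot: [-0.022, 1.583, 0.029]
contact_force: [-0.0, -1.3, -0.5]
finger_gap: 0.156
```

{"fn": "jog_arm", "kwargs": {"rows": [{"wx": 0,"wy": 0,"wz": 0,"x": 0,"y": 0,"z": 0,"jaw": -1}]}}

```text
time_s: 8.05
ee_pos: [605.6, -99.1, 276.6]
tool_rot: [-0.024, 1.583, 0.033]
contact_force: [0.6, -0.6, -1.6]
finger_gap: 0.161
```

```bash
python3 - <<'E'
from h import *
st=state();print(st['ee_pos'],Ro.from_rotvec(st['tool_rot']).as_matrix().round(4),st['contact_force'])
E
```

```text
[605.61920612 -99.08858799 276.62699904] [[-0.0128 -0.036   0.9993]
 [ 0.0058  0.9993  0.0361]
 [-0.9999  0.0062 -0.0126]] [ 0.62188228 -0.56710078 -1.59723765]
```

{"fn": "jog_arm", "kwargs": {"rows": [{"wx": 0,"wy": -0.12,"wz": -0.06,"x": 0.3,"y": 0.13,"z": 0.14,"jaw": -1},{"wx": 0,"wy": 0,"wz": 0,"x": 0.2,"y": 0,"z": 0,"jaw": -1},{"wx": 0,"wy": 0,"wz": 0,"x": 0,"y": 0,"z": 0,"jaw": -1}]}}

```text
time_s: 8.35
ee_pos: [608.9, -91.8, 249.4]
tool_rot: [-0.03, 1.58, 0.032]
contact_force: [-0.0, -0.6, -0.8]
finger_gap: 0.155
```

```bash
python3 - <<'E'
from h import *
a=snap('wrist','w3');b=snap('side','d3');c=snap('scene','s3')
st=state();print(st['ee_pos'],Ro.from_rotvec(st['tool_rot']).as_matrix().round(4),st['contact_force'])
def cr(s,x0,y0,w,h): return cv2.resize(s['pixels'][y0:y0+h,x0:x0+w],(400,300),interpolation=cv2.INTER_CUBIC)
o=[]
for s in(b,c):
    u,v=map(int,proj(s,(611,-94,110))); print(u-40,v-30);o.append(cr(s,u-40,v-30,80,60))
cv2.imwrite('pics/c3.png',np.vstack([np.hstack(o),np.hstack([cv2.resize(q['pixels'],(400,300)) for q in(a,b)])]))
E
```

```text
[609.8946929  -92.36353074 251.73466029] [[-5.900e-03 -3.820e-02  9.993e-01]
 [ 9.000e-04  9.993e-01  3.820e-02]
 [-1.000e+00  1.100e-03 -5.900e-03]] [ 1.11061596  0.53866897 -1.50975097]
291 200
191 181
```

View pics/c3.png

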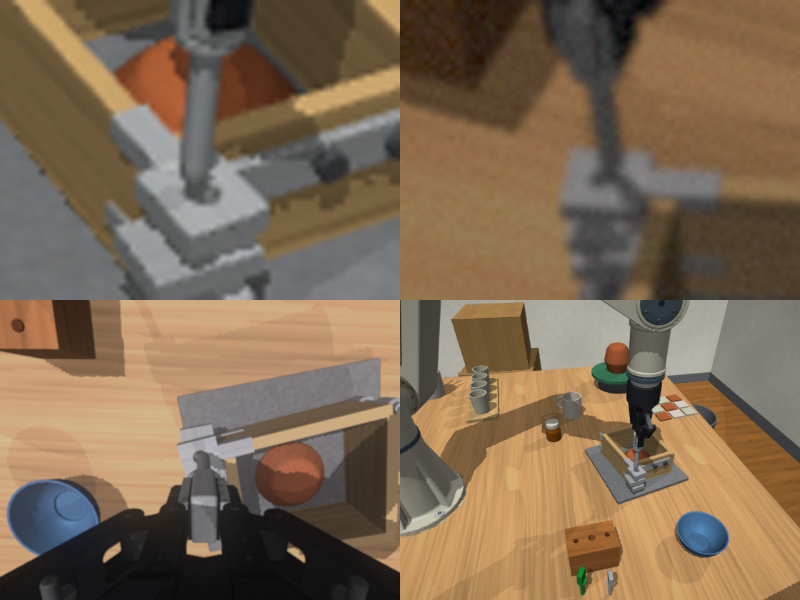

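Side view: the pin tip is at about (329.4,239) with the hole just right of it. Scene view: the tip is at about (232,216).

```bash
python3 - <<'E'
from h import *
b=load('d3');c=load('s3')
p=(609.,-92.2,97.7)
for s in(b,c): print(proj(s,p),proj(s,(611.5,-94.3,92)))
# tip from lines: front pixels
print(tri([(b,329.4,239),(c,232,216)]))
# enlarge for a finer read
o=[cv2.resize(s['pixels'][y:y+30,x:x+40],(400,300),interpolation=cv2.INTER_CUBIC) for s,x,y in((b,311,218),(c,212,200))]
d=load('d1');e=load('s1')
o2=[cv2.resize(s['pixels'][y:y+30,x:x+40],(400,300),interpolation=cv2.INTER_CUBIC) for s,x,y in((d,311,218),(e,212,200))]
cv2.imwrite('pics/c4.png',np.vstack([np.hstack(o),np.hstack(o2)]))
E
```

```text
[329.7649962556877, 234.8965601113616] [331.09535090798977, 237.61504707329127]
[232.991878388139, 214.15659124306364] [231.98292909666336, 216.21001369314135]
[608.45243142 -95.46038582  89.53244756]
```

View pics/c4.png

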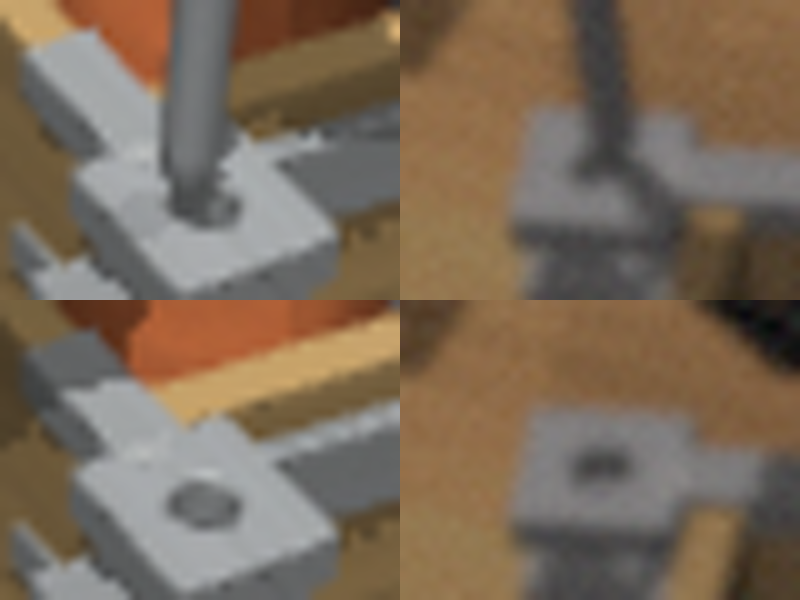

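Top eye's hole is at side (331.5,238.5). The tip is about 1.4 px (≈2.5 mm) short in x and centred in y. I'll correct that and lower gently.

{"fn": "jog_arm", "kwargs": {"rows": [{"wx": 0,"wy": -0.05,"wz": 0,"x": 0.0,"y": 0,"z": 0.06,"jaw": -1},{"wx": 0,"wy": 0,"wz": 0,"x": 0.1,"y": 0,"z": 0,"jaw": -1},{"wx": 0,"wy": 0,"wz": 0,"x": 0.1,"y": 0,"z": 0,"jaw": -1}]}}

```text
time_s: 8.8
ee_pos: [612.9, -93.8, 245.3]
tool_rot: [-0.028, 1.568, 0.029]
contact_force: [-0.1, 0.4, -2.0]
finger_gap: 0.154
```

```bash
cat > p.py <<'E'
from h import *
st=state();R=Ro.from_rotvec(st['tool_rot']).as_matrix();print(st['ee_pos'].round(1),'tip',(st['ee_pos']+154*R[:,0]).round(1),'xaxis',R[:,0].round(4),'yaw',R[1,2].round(3),'F',st['contact_force'].round(1),'M',st['moment'].round(2))
E
python3 p.py
```

```text
[612.9 -93.8 245.3] tip [613.3 -93.7  91.3] xaxis [ 2.7e-03  5.0e-04 -1.0e+00] yaw 0.036 F [-0.1  0.4 -2. ] M [0.02 0.   0.08]
```

{"fn": "jog_arm", "kwargs": {"rows": [{"wx": 0,"wy": 0.03,"wz": 0,"x": 0.1,"y": 0,"z": -0.03,"jaw": -1},{"wx": 0,"wy": 0,"wz": 0,"x": 0.1,"y": 0,"z": 0,"jaw": -1}]}}

```text
time_s: 9.0
ee_pos: [611.5, -94.2, 237.0]
tool_rot: [-0.028, 1.571, 0.028]
contact_force: [-0.3, -0.6, -1.0]
finger_gap: 0.154
```

```bash
python3 p.py
```

```text
[611.5 -94.2 237. ] tip [611.5 -94.2  83. ] xaxis [-1.e-04  2.e-04 -1.e+00] yaw 0.036 F [-0.3 -0.6 -1. ] M [-0.11  0.16  0.  ]
```

{"fn": "jog_arm", "kwargs": {"rows": [{"wx": 0,"wy": 0,"wz": 0,"x": 0.1,"y": 0,"z": 0,"jaw": -1},{"wx": 0,"wy": 0,"wz": 0,"x": 0.1,"y": 0,"z": 0,"jaw": -1},{"wx": 0,"wy": 0,"wz": 0,"x": 0.0,"y": 0,"z": 0,"jaw": -1}]}}

```text
time_s: 9.3
ee_pos: [611.0, -94.1, 227.3]
tool_rot: [-0.028, 1.572, 0.029]
contact_force: [0.6, 0.2, -0.9]
finger_gap: 0.156
```

```bash
python3 p.py
```

```text
[611.  -94.1 227.3] tip [610.8 -94.1  73.3] xaxis [-1.5e-03  4.0e-04 -1.0e+00] yaw 0.036 F [ 0.6  0.2 -0.9] M [0.02 0.06 0.01]
```

Tip is through the top eye with no load. Now swing the gate back about 4 mm toward the measured middle hole and feel downwards.

{"fn": "jog_arm", "kwargs": {"rows": [{"wx": 0,"wy": -0.01,"wz": 0,"x": 0,"y": -0.015,"z": -0.05,"jaw": -1},{"wx": 0,"wy": 0,"wz": 0,"x": 0,"y": -0.015,"z": -0.05,"jaw": -1},{"wx": 0,"wy": 0,"wz": 0,"x": 0.05,"y": 0,"z": 0,"jaw": -1}]}}

```text
time_s: 9.6
ee_pos: [607.3, -95.5, 225.6]
tool_rot: [-0.028, 1.57, 0.029]
contact_force: [-0.1, -0.1, -0.9]
finger_gap: 0.158
```

```bash
python3 p.py
```

```text
[607.3 -95.5 225.6] tip [607.4 -95.4  71.6] xaxis [ 8.e-04  5.e-04 -1.e+00] yaw 0.036 F [-0.1 -0.1 -0.9] M [-0.01 -0.03  0.03]
```

{"fn": "jog_arm", "kwargs": {"rows": [{"wx": 0,"wy": 0,"wz": 0,"x": 0.06,"y": 0,"z": 0,"jaw": -1},{"wx": 0,"wy": 0,"wz": 0,"x": 0.06,"y": 0,"z": 0,"jaw": -1}]}}

```text
time_s: 9.8
ee_pos: [607.2, -95.5, 220.7]
tool_rot: [-0.028, 1.569, 0.029]
contact_force: [0.2, -0.6, -1.1]
finger_gap: 0.161
```

```bash
python3 p.py
```

```text
[607.2 -95.5 220.7] tip [607.4 -95.5  66.7] xaxis [ 1.2e-03  4.0e-04 -1.0e+00] yaw 0.036 F [ 0.2 -0.6 -1.1] M [-0.01  0.01 -0.02]
```

{"fn": "jog_arm", "kwargs": {"rows": [{"wx": 0,"wy": 0,"wz": 0,"x": 0.06,"y": 0,"z": 0,"jaw": -1},{"wx": 0,"wy": 0,"wz": 0,"x": 0.06,"y": 0,"z": 0,"jaw": -1}]}}

```text
time_s: 10.0
ee_pos: [607.2, -95.5, 215.4]
tool_rot: [-0.028, 1.57, 0.029]
contact_force: [-0.2, -0.1, -1.4]
finger_gap: 0.155
```

```bash
python3 p.py
```

```text
[607.2 -95.5 215.4] tip [607.4 -95.4  61.4] xaxis [ 1.e-03  4.e-04 -1.e+00] yaw 0.036 F [-0.2 -0.1 -1.4] M [-0.03  0.01 -0.02]
```

{"fn": "jog_arm", "kwargs": {"rows": [{"wx": 0,"wy": 0,"wz": 0,"x": 0.07,"y": 0,"z": 0,"jaw": -1},{"wx": 0,"wy": 0,"wz": 0,"x": 0.07,"y": 0,"z": 0,"jaw": -1},{"wx": 0,"wy": 0,"wz": 0,"x": 0.07,"y": 0,"z": 0,"jaw": -1}]}}

```text
time_s: 10.3
ee_pos: [607.2, -95.5, 206.2]
tool_rot: [-0.028, 1.57, 0.029]
contact_force: [-0.5, -0.3, -1.2]
finger_gap: 0.155
```

```bash
python3 p.py
```

```text
[607.2 -95.5 206.2] tip [607.3 -95.4  52.2] xaxis [ 7.e-04  4.e-04 -1.e+00] yaw 0.036 F [-0.5 -0.3 -1.2] M [-0.02 -0.04  0.04]
```

Through the middle eye with no load. Next is the lower eye.

{"fn": "jog_arm", "kwargs": {"rows": [{"wx": 0,"wy": 0,"wz": 0,"x": 0.08,"y": 0,"z": 0,"jaw": -1},{"wx": 0,"wy": 0,"wz": 0,"x": 0.08,"y": 0,"z": 0,"jaw": -1},{"wx": 0,"wy": 0,"wz": 0,"x": 0.06,"y": 0,"z": 0,"jaw": -1}]}}

```text
time_s: 10.6
ee_pos: [607.2, -95.5, 196.4]
tool_rot: [-0.028, 1.57, 0.029]
contact_force: [-0.2, -0.8, -1.8]
finger_gap: 0.158
```

{"fn": "jog_arm", "kwargs": {"rows": [{"wx": 0,"wy": 0,"wz": 0,"x": 0.05,"y": 0,"z": 0,"jaw": -1},{"wx": 0,"wy": 0,"wz": 0,"x": 0.05,"y": 0,"z": 0,"jaw": -1}]}}

```text
time_s: 10.8
ee_pos: [607.3, -95.5, 192.0]
tool_rot: [-0.028, 1.57, 0.029]
contact_force: [-0.5, 0.1, -0.3]
finger_gap: 0.159
```

```bash
python3 p.py
```

```text
[607.3 -95.5 192. ] tip [607.4 -95.4  38. ] xaxis [ 7.e-04  4.e-04 -1.e+00] yaw 0.036 F [-0.5  0.1 -0.3] M [-0.03  0.09 -0.01]
```

{"fn": "jog_arm", "kwargs": {"rows": [{"wx": 0,"wy": 0,"wz": 0,"x": 0.07,"y": 0,"z": 0,"jaw": -1},{"wx": 0,"wy": 0,"wz": 0,"x": 0.07,"y": 0,"z": 0,"jaw": -1},{"wx": 0,"wy": 0,"wz": 0,"x": 0.07,"y": 0,"z": 0,"jaw": -1}]}}

```text
time_s: 11.1
ee_pos: [607.3, -95.5, 183.0]
tool_rot: [-0.028, 1.57, 0.029]
contact_force: [0.7, 0.0, -1.3]
finger_gap: 0.156
```

{"fn": "jog_arm", "kwargs": {"rows": [{"wx": 0,"wy": 0,"wz": 0,"x": 0.06,"y": 0,"z": 0,"jaw": -1},{"wx": 0,"wy": 0,"wz": 0,"x": 0.06,"y": 0,"z": 0,"jaw": -1}]}}

```text
time_s: 11.3
ee_pos: [607.3, -95.4, 177.7]
tool_rot: [-0.028, 1.57, 0.029]
contact_force: [0.2, -0.5, -0.8]
finger_gap: 0.158
```

```bash
python3 p.py
```

```text
[607.3 -95.4 177.7] tip [607.5 -95.4  23.7] xaxis [ 9.e-04  4.e-04 -1.e+00] yaw 0.036 F [ 0.2 -0.5 -0.8] M [-0.04 -0.02  0.03]
```

Nearly home (tip ≈24, seated 20). Small steps until the collar is felt.

{"fn": "jog_arm", "kwargs": {"rows": [{"wx": 0,"wy": 0,"wz": 0,"x": 0.04,"y": 0,"z": 0,"jaw": -1},{"wx": 0,"wy": 0,"wz": 0,"x": 0.03,"y": 0,"z": 0,"jaw": -1}]}}

```text
time_s: 11.5
ee_pos: [607.4, -95.5, 174.5]
tool_rot: [-0.028, 1.57, 0.029]
contact_force: [-0.2, 0.3, -1.4]
finger_gap: 0.157
```

{"fn": "jog_arm", "kwargs": {"rows": [{"wx": 0,"wy": 0,"wz": 0,"x": 0.03,"y": 0,"z": 0,"jaw": -1},{"wx": 0,"wy": 0,"wz": 0,"x": 0.0,"y": 0,"z": 0,"jaw": -1}]}}

```text
time_s: 11.7
ee_pos: [607.5, -95.5, 174.0]
tool_rot: [-0.028, 1.57, 0.029]
contact_force: [-0.9, -0.1, -1.9]
finger_gap: 0.16
```

```bash
python3 p.py
```

```text
[607.5 -95.5 174. ] tip [607.6 -95.4  20. ] xaxis [ 1.e-03  4.e-04 -1.e+00] yaw 0.036 F [-0.9 -0.1 -1.9] M [-0.04  0.16 -0.01]
```

{"fn": "jog_arm", "kwargs": {"rows": [{"wx": 0,"wy": 0,"wz": 0,"x": 0.03,"y": 0,"z": 0,"jaw": -1}]}}

```text
time_s: 11.8
ee_pos: [607.7, -95.5, 173.8]
tool_rot: [-0.028, 1.569, 0.029]
contact_force: [-5.9, 0.8, 17.9]
finger_gap: 0.16
```

{"fn": "jog_arm", "kwargs": {"rows": [{"wx": 0,"wy": 0,"wz": 0,"x": 0.03,"y": 0,"z": 0,"jaw": -1}]}}

```text
time_s: 11.9
ee_pos: [607.7, -95.5, 173.8]
tool_rot: [-0.028, 1.569, 0.029]
contact_force: [-5.3, 0.3, 14.0]
finger_gap: 0.16
```

```bash
python3 p.py
```

```text
[607.7 -95.5 173.8] tip [607.9 -95.5  19.8] xaxis [ 1.5e-03  3.0e-04 -1.0e+00] yaw 0.036 F [-5.3  0.3 14. ] M [ 0.22  1.13 -0.  ]
```

Collar felt at 14–18 N with the tip at z ≈ 20, so it is seated. Release and rise.

{"fn": "jog_arm", "kwargs": {"rows": [{"wx": 0,"wy": 0,"wz": 0,"x": -0.02,"y": 0,"z": 0,"jaw": -0.3},{"wx": 0,"wy": 0,"wz": 0,"x": 0,"y": 0,"z": 0,"jaw": -0.3},{"wx": 0,"wy": 0,"wz": 0,"x": 0,"y": 0,"z": 0,"jaw": -0.3},{"wx": 0,"wy": 0,"wz": 0,"x": -0.5,"y": 0,"z": 0,"jaw": -0.3},{"wx": 0,"wy": 0,"wz": 0,"x": -1,"y": 0,"z": 0,"jaw": -0.3}]}}

```text
time_s: 12.4
ee_pos: [605.1, -95.1, 230.9]
tool_rot: [-0.027, 1.577, 0.03]
contact_force: [0.3, 0.6, 0.1]
finger_gap: 0.348
```

{"fn": "jog_arm", "kwargs": {"rows": [{"wx": 0,"wy": 0,"wz": 0,"x": -1,"y": 0,"z": 0,"jaw": -0.3},{"wx": 0,"wy": 0,"wz": 0,"x": -1,"y": 0,"z": 0,"jaw": -0.3},{"wx": 0,"wy": 0,"wz": 0,"x": -0.5,"y": 0,"z": -1,"jaw": -0.3},{"wx": 0,"wy": 0,"wz": 0,"x": 0,"y": 0,"z": -1,"jaw": -0.3},{"wx": 0,"wy": 0,"wz": 0,"x": 0,"y": 0,"z": 0,"jaw": -0.3}]}}

```text
time_s: 12.9
ee_pos: [525.9, -98.4, 339.3]
tool_rot: [-0.029, 1.57, 0.029]
contact_force: [-0.9, 0.1, -0.6]
finger_gap: 0.347
```

```bash
python3 p.py; python3 - <<'E'
from h import *
b=snap('side','d5');c=snap('scene','s5')
X=(607.5,-95.5,100)
o=[cv2.resize(s['pixels'][int(proj(s,X)[1])-30:][:60,int(proj(s,X)[0])-40:][:,:80],(400,300),interpolation=cv2.INTER_CUBIC) for s in(b,c)]
cv2.imwrite('pics/c5.png',np.vstack([np.hstack(o),np.hstack([cv2.resize(q['pixels'],(400,300)) for q in(b,c)])]))
E
```

```text
[525.9 -98.4 339.3] tip [526.  -98.4 185.3] xaxis [ 7.e-04  2.e-04 -1.e+00] yaw 0.037 F [-0.9  0.1 -0.6] M [ 0.03  0.04 -0.01]
```

View pics/c5.png

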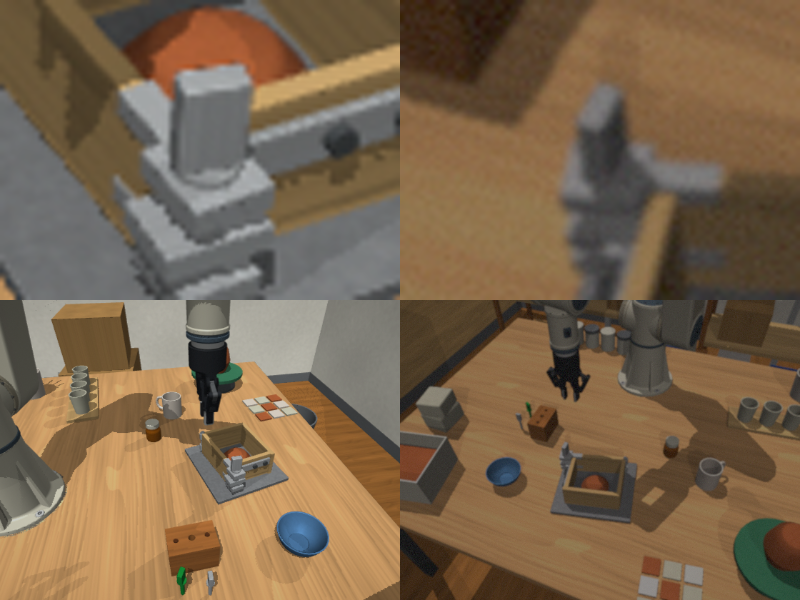

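The collar sits flush on the top eye, the pin is upright, and the mug, bowl and jar are where they were. One numeric check of the handle's top against its seated height of 138 mm, then hand in.

```bash
python3 - <<'E'
from h import *
b=load('d5');c=load('s5');X=(607.5,-95.5,100)
o=[int(proj(b,X)[0])-40,int(proj(b,X)[1])-30];q=[int(proj(c,X)[0])-40,int(proj(c,X)[1])-30]
z=tri([(b,o[0]+212/5,o[1]+80/5),(c,q[0]+205/5,q[1]+95/5)]);print(z)
if abs(z[2]-138)<6: print(close_job())
E
```

```text
[605.88753562 -94.62291453 137.6632255 ]
the job is handed in; nothing more can be done
None
```

The gate is shut, the pin is home through all three eyes, and the job is handed in at about 13 s on the robot's clock (limit 67 s).

- **Gate:** I pushed it shut with closed fingers. That left the top eye about 4 mm further in than the middle eye's hole, which I had measured at about +8 mm from its nominal point.
- **Pin:** I took the larger grey pin from the block's middle hole. My first grip drifted too high, so I re-gripped it lower before lifting.
- **Threading:** With the pin in the top eye, I swung the gate back about 4 mm to line up with the middle hole. The pin then went through the middle and lower eyes with no noticeable load. The collar met the top eye at 14–18 N with the tip at z ≈ 20 mm. I then let go and moved clear.

**Last checks:** The side and scene views show the collar on the top eye and the pin upright, with the mug, bowl and jar not visibly moved. The handle top measured 137.7 mm against the expected 138 mm. No check failed.

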